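Make up the sawing kit and the dopping kit

ROBOT

A 6-joint arm with a two-finger parallel gripper is mounted at the origin on a cart in front of the work surface, level with it; the furniture and walls round the work are solid. World frame = base frame: x ahead of the robot, y to its left, z up, the work surface at z = 0. Lengths are in mm, angles in rad, forces in N, time in s.
With the tool pointing down it reaches from about 275 to 1000 mm from the base axis. Payload 8.4 kg.
Tool frame: the origin (TCP) lies midway between the tips of the shut fingers; the grasp point (between the pads) lies 19 mm behind it; z points along the fingers, y is the line along which they close (so a half turn about z gives the same grasp; the last joint's range is limited). The gripper opens to 85 mm and grips with 20 to 120 N. Pads are 22 mm wide; open, the fingers measure 114 mm over their backs; the gripper's body (76 mm by 85 mm) begins 54 mm behind the grasp point. The pads swing forward as they close: fully open they stand 13 mm farther back than shut.
Start: joints at [1.28, 0.353, 1.633, -0, 1.155, -0.002], TCP at [178, 599.119, 231.281] pointing down, gripper open.
Joint ranges: [-2.63, 2.63], [-0.92, 2.1], [0.06, 2.66], [-1.3, 4.44], [0, 2.69], [-3.02, 3.02]. Speed limits (rad/s): [2.22, 2.22, 2.79, 3.14, 3.14, 3.14].

INTERFACE

Orientations are given as a rotation vector (axis times angle).
In Python, from workcell import env, snapshot, camera_model, job gives the robot as it stands. The module is installed in compiled form; this text tells all that it offers.
- The arm moves only by the tool move_arm, never from a script. Its argument "steps" is a list of rows, each an object of numbers: "x", "y", "z": the shift along the world's x, y, z in mm; "ax", "ay", "az": the turn, a rotation vector about the world's x, y, z in degrees. A call has exactly 8 rows; each row is the pose to reach, as a shift and turn from the pose commanded when the call began; what a row does not reach only later rows make up. A row lasts 1/12 s, in which the tool goes at most 41.7 mm and 7.16 degrees, less where a joint would pass 70% of its speed; a pose out of reach is approached as far as the arm can. A call with a gripper value outside its range is refused whole. "hand" is the closure, from -1 (fully open) to 1 (shut), set as the call begins (left out, the last holds). The fingers move at their own pace and stop on an object; the grip force is fixed at half the most. Time passes only in rows, so rows that repeat a pose let the fingers close, or fill a call up. It gives the time, the measured TCP pose, the force, the opening and the grip force at its end, in the units of the state.
- env.sense(): the state, without advancing time (a new reading comes with each control period).
- snapshot(name): name is "side" or "top"; returns the picture (400x640x3 uint8, blue, green, red); there is no depth.
- camera_model(name): a dict with "K" (3x3 intrinsics, pixels), "dist" ([k1, k2, p1, p2, k3] as OpenCV has them; the pictures are not rectified), "rvec" (rotation vector, rad) and "tvec" (3), from world to camera coordinates, as OpenCV has them. Camera axes: x right, y down, z forward; pixel columns grow to the right and rows downward; lengths in mm; the calibration is good to about 2 mm. A picture is of the moment at which its call begins. camera_model takes no time and is no camera call.
- job.job_done(): hands the job in; it is judged then, once.
The state is a dict: "time": time; "qpos": joint angles; "qvel": joint speeds; "effort": joint torques, N m; "position": TCP position; "tool_rot": TCP orientation; "contact_force": force on the tool from outside, world axes, zero at the start; "ft_torque": the same for the moment, N m; "finger_gap": finger opening in mm; "grasp_force": force on a finger pad.
Only numpy, scipy, OpenCV 4.12 (cv2) and the standard library are available. Lean on these libraries where they do the work, as an engineer would, in place of code of your own. Each camera call takes 0.05 s, during which the arm holds its last target. There are 200 camera calls.

TASK

Make up two kits from the stock lying in the middle of the bench. On the sawing board (round pocket and square pocket) put the big rough stone in the round pocket and the brass water block in the square one; on the dopping board (round pocket and long pocket) put the small rough stone in the round pocket and the stick of wax along the long one, each lying down on the bottom of its pocket. Leave the polished stone and the loupe among the stock where they lie.

Things in the scene. Friction and masses are not known exactly. Their poses are not given: they have to be found in the camera images.
- big_rough_center (a point): centre, half-way up, of the big rough stone: a rounded lump of uncut beige stone, 44 mm along its x, 52 mm along its y, 36 mm high, about 0.16 kg, lying loose on the bench; the point is 18 mm above its underside. Grasp it across x, from above. Goes to the round pocket of the sawing board.
- small_rough_center (a point): centre, half-way up, of the small rough stone: a rounded lump of uncut reddish banded stone, 29 mm along its x, 34 mm along its y, 22 mm high, about 0.045 kg, loose; the point is 11 mm above its underside. Grasp it across x. Goes to the round pocket of the dopping board.
- wax_stick_center (a point): centre, half-way up, of the stick of dop wax: a plain hard red square bar, 85 mm long along its y, 13 mm wide along its x and 13 mm high, about 0.02 kg, loose; the point is 6.5 mm above its underside. Grasp it across x at the middle. Goes into the long pocket of the dopping board, either end first.
- brass_block_center (a point): centre, half-way up, of the brass water block of the saw: a pale brass block, 20 mm along its x, 24 mm along its y, 20 mm high, with a small dark hole and nipple, about 0.075 kg, loose; the point is 10 mm above its underside. Grasp it across x or y. Goes to the square pocket of the sawing board.
- saw_board: the sawing kit board: dark wooden board fast to the bench, 100 mm along its x, 160 mm along its y, 10 mm thick, origin at the centre of its underside (on the bench). Two flat-bottomed pockets lined with grey felt, 4 mm deep (bottom 6 mm above the bench): a round one of 76 mm diameter centred at x 0, y +30 mm, and a square one of 48 by 48 mm centred at x 0, y -46 mm in the board's frame.
- dop_board: the dopping kit board: dark wooden board fast to the bench, longer and narrower, 80 mm along its x, 200 mm along its y, 10 mm thick, origin at the centre of its underside (on the bench). Two flat-bottomed pockets lined with grey felt, 4 mm deep (bottom 6 mm above the bench): a round one of 58 mm diameter centred at x 0, y +61 mm, and a long one, 36 mm along x and 108 mm along y, centred at x 0, y -34 mm in the board's frame.
- cabochon_center (a point): centre of the polished stone: a low smooth grey oval dome, 26 by 36 mm, 10 mm high, loose among the stock; no part of a kit, leave it where it lies.
- loupe_center (a point): centre of the folded loupe: a small flat whitish metal case, 32 by 28 mm, 14 mm high, loose among the stock; no part of a kit, leave it where it lies.

How it is judged (in metres and radians):
At the end, for the whole second after the job is handed in: Each on the bottom of its own pocket, released and at rest: stones within 15 mm of the pocket's centre along each board axis, brass block within 14.5 mm, wax stick within 12.5 mm and 0.3 rad of the pocket's length; polished stone and loupe never moved by more than 30 mm (x of big_rough_center in the frame of saw_board between -0.015 and 0.015 m and y of big_rough_center in the frame of saw_board between 0.015 and 0.045 m and z of big_rough_center in the frame of saw_board between 0.018 and 0.033 m and x of brass_block_center in the frame of saw_board between -0.0145 and 0.0145 m and y of brass_block_center in the frame of saw_board between -0.0605 and -0.0315 m and z of brass_block_center in the frame of saw_board between 0.013 and 0.019 m and x of small_rough_center in the frame of dop_board between -0.015 and 0.015 m and y of small_rough_center in the frame of dop_board between 0.046 and 0.076 m and z of small_rough_center in the frame of dop_board between 0.012 and 0.025 m and x of wax_stick_center in the frame of dop_board between -0.0125 and 0.0125 m and y of wax_stick_center in the frame of dop_board between -0.0465 and -0.0215 m and z of wax_stick_center in the frame of dop_board between 0.01 and 0.0155 m and angle between the y axis of wax_stick_center and the y axis of dop_board, either way round below 0.3 rad and linear speed of each of big_rough, brass_block, small_rough, wax_stick below 0.02 m/s); the robot touches nothing.
It fails at once if the polished stone is moved by more than 30 mm (distance of cabochon_center from where it was at the start of the episode above 0.03 m).
It fails at once if the loupe is moved by more than 30 mm (distance of loupe_center from where it was at the start of the episode above 0.03 m).
It also fails if it takes over 104 s, if anything falls off the work surface, if the arm or the gripper's body presses on something with over 40 N, if the wrist force passes 120 N, or if a joint passes its speed limit or range.

## Working session

There is one attempt and no reset: what is moved stays moved. The work goes in short steps, Python scripts to look and compute and a tool call to move; the robot and the scene stay as the last step left them, time stands still between calls to the robot, and variables do not carry over. Pictures are saved under pics/ and viewed, at most 14 in all, crops included, and the job is handed in when it is done.

Besides the shell and the picture viewer there is one more tool, called after "Request:" by a JSON object that holds its "method" and its "body", one argument or row to a line. move_arm: Moves the arm, as the interface text tells. Its arguments: {"type":"object","properties":{"steps":{"type":"array"},"hand":{"type":"number"}},"required":["steps"]}

```bash
mkdir -p pics
cat > h.py <<'E'
import numpy as np, cv2
from workcell import env, snapshot, camera_model, job
def ray(name,px,z):
    m=camera_model(name);K=np.array(m["K"],float);d=np.array(m["dist"],float)
    R=cv2.Rodrigues(np.array(m["rvec"],float))[0];t=np.array(m["tvec"],float).ravel()
    u=cv2.undistortPoints(np.array(px,float).reshape(-1,1,2),K,d).reshape(-1,2)
    D=np.c_[u,np.ones(len(u))]@R; C=-R.T@t
    z=np.broadcast_to(z,(len(u),)); return C+D*((z-C[2])/D[:,2])[:,None]
def proj(name,P):
    m=camera_model(name)
    return cv2.projectPoints(np.array(P,float).reshape(-1,1,3),np.array(m["rvec"],float),np.array(m["tvec"],float),np.array(m["K"],float),np.array(m["dist"],float))[0].reshape(-1,2)
E
python3 - <<'E'
from h import *
for n in("top","side"):
    cv2.imwrite(f"pics/{n}0.png",snapshot(n))
    m=camera_model(n);R=cv2.Rodrigues(np.array(m["rvec"]))[0];print(n,-R.T@np.array(m["tvec"]).ravel(),R[2])
s=env.sense();print(s["time"],s["position"],s["tool_rot"],s["finger_gap"])
E
```

```text
top [ 383.13405696  -12.70518702 1404.25895264] [ 9.61064273e-02  4.16266433e-04 -9.95370977e-01]
side [269.89395764 624.31720475 607.46302877] [ 0.26594677 -0.70696059 -0.65534651]
0.1 [177.87560735 598.71345705 230.62619809] [-4.51996076e-01 -3.10871783e+00  1.93224269e-03] 85.34071229024207
```

View pics/top0.png

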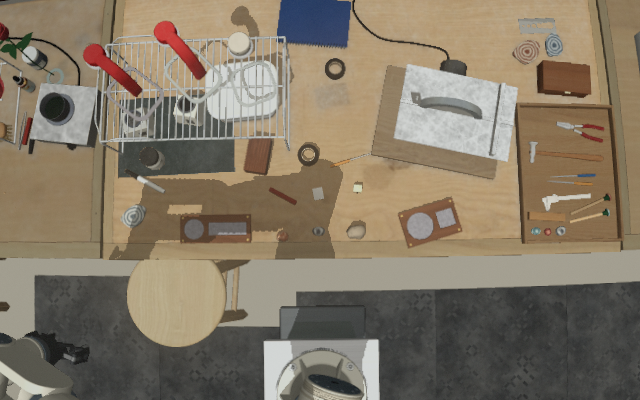

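View pics/side0.png

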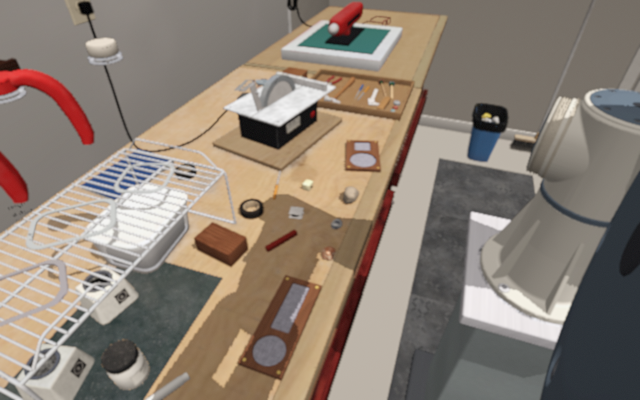

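Run:
```python
from h import *
im=cv2.imread("pics/top0.png")
c=im[170:255,255:375];cv2.imwrite("pics/c1.png",cv2.resize(c,None,fx=6.5,fy=6.5,interpolation=cv2.INTER_CUBIC))
a=cv2.resize(im[190:255,170:260],None,fx=5,fy=5,interpolation=cv2.INTER_CUBIC)
b=cv2.resize(im[190:255,395:465],None,fx=5,fy=5,interpolation=cv2.INTER_CUBIC)
cv2.imwrite("pics/c2.png",np.hstack([a,b]))
```

```text
(no output)
```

View pics/c1.png

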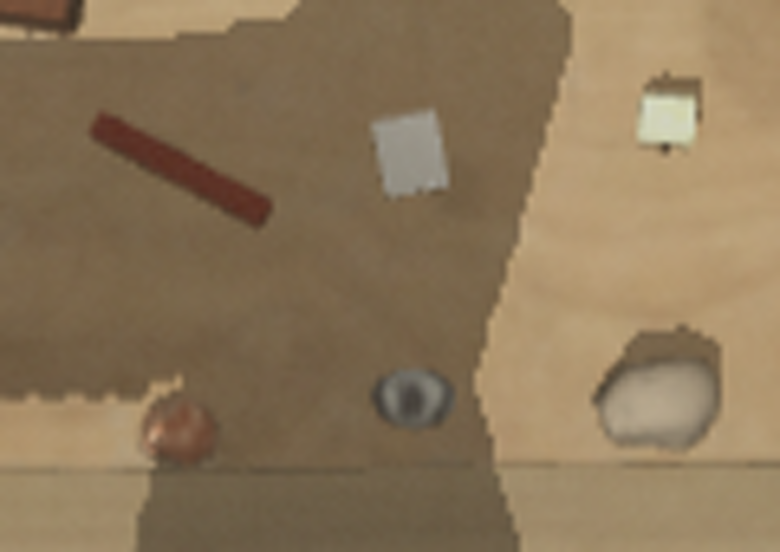

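View pics/c2.png

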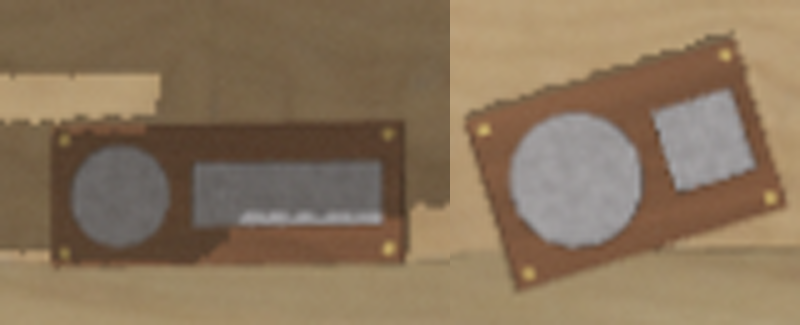

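Run:
```python
from h import *
f=lambda p:np.c_[[255+(p[0]+.5)/6.5-.5,170+(p[1]+.5)/6.5-.5]].T
def g(p,ox,oy,s): return [ox+(p[0]+.5)/s-.5,oy+(p[1]+.5)/s-.5]
obj={"wax":([(181,169),(97,120),(266,218)],13),"brass":([(668,121),(637,95),(697,97),(695,148),(637,145)],20),
"big":([(660,402),(597,400),(720,380),(650,357),(670,447)],18),"small":([(180,428),(143,428),(217,428)],11),"loupe":([(411,153)],14),"cab":([(413,398)],5)}
side=cv2.imread("pics/side0.png")[165:275,250:400]
side=cv2.resize(side,None,fx=5,fy=5,interpolation=cv2.INTER_CUBIC)
for k,(p,z) in obj.items():
    w=ray("top",[g(q,255,170,6.5) for q in p],z);print(k,w.round(1).tolist())
    u=(proj("side",w)-[250,165]+.5)*5-.5
    for q in u: cv2.circle(side,tuple(int(v) for v in q),3,(0,255,0),1)
cv2.imwrite("pics/s1.png",side)
# boards: screws/corners at z=10, pockets z=10 rim
d=dict(c=[(53,123),(403,122),(405,263),(52,266)],round=[(120,196)],long=[(193,163),(380,162),(381,226),(193,227)])
for k,p in d.items(): w=ray("top",[g(q,170,190,5) for q in p],10);print("dop",k,w.round(1).tolist(),w.mean(0).round(1))
d=dict(c=[(467,115),(735,35),(785,206),(518,290)],round=[(576,180)],sq=[(652,110),(733,88),(754,168),(677,191)])
for k,p in d.items(): w=ray("top",[g((q[0]-450,q[1]),395,190,5) for q in p],10);print("saw",k,w.round(1).tolist(),w.mean(0).round(1))
```

```text
wax [[551.8, 101.8, 13.0], [573.5, 137.9, 13.0], [530.2, 65.5, 13.0]]
brass [[568.7, -106.8, 20.0], [580.1, -93.8, 20.0], [578.9, -119.4, 20.0], [556.9, -118.1, 20.0], [558.5, -93.3, 20.0]]
big [[448.9, -101.1, 18.0], [450.1, -74.4, 18.0], [457.8, -126.8, 18.0], [468.0, -97.2, 18.0], [429.7, -105.0, 18.0]]
small [[440.9, 103.1, 11.0], [441.1, 118.9, 11.0], [440.7, 87.3, 11.0]]
loupe [[557.2, 3.1, 14.0]]
cab [[452.7, 3.7, 5.0]]
dop c [[503.8, 391.7, 10.0], [501.8, 192.5, 10.0], [423.2, 191.5, 10.0], [423.3, 391.5, 10.0]] [463.  291.8  10. ]
dop round [[462.3, 352.7, 10.0]] [462.3 352.7  10. ]
dop long [[480.3, 311.1, 10.0], [479.6, 205.4, 10.0], [443.9, 204.9, 10.0], [444.5, 310.9, 10.0]] [462.1 258.1  10. ]
saw c [[499.9, -219.7, 10.0], [542.9, -373.3, 10.0], [446.1, -398.3, 10.0], [402.0, -245.6, 10.0]] [ 472.7 -309.2   10. ]
saw round [[462.7, -279.9, 10.0]] [ 462.7 -279.9   10. ]
saw sq [[501.2, -324.2, 10.0], [512.9, -370.9, 10.0], [467.7, -381.3, 10.0], [455.6, -336.9, 10.0]] [ 484.4 -353.3   10. ]
```

View pics/s1.png

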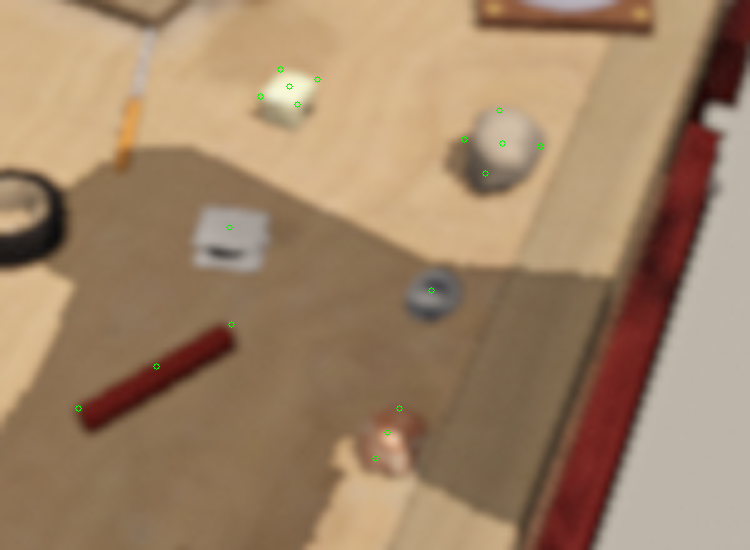

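The two views agree to about 2 mm. In the top crop, the wax is centred at (181,169), brass (668,121), big stone (660,402), small stone (180,428), loupe (411,153) and polished stone (413,398). I'll start with the small stone at about (441,104).

Request:
{"method": "move_arm", "body": {
  "hand": -1,
  "steps": [
    {"x": 18.5,"y": -35,"az": -6.7},
    {"x": 37,"y": -70,"az": -13.4},
    {"x": 55.5,"y": -105,"az": -20.1},
    {"x": 74,"y": -140,"az": -26.8},
    {"x": 92.5,"y": -175,"az": -33.5},
    {"x": 111,"y": -210,"az": -40.2},
    {"x": 129.5,"y": -245,"az": -46.9},
    {"x": 148,"y": -280,"az": -53.6}
  ]
}}

```text
validation failed for argument at $.st...
```

Request:
{"method": "move_arm", "body": {
  "steps": [
    {"x": 16,"y": -30,"z": -18,"az": -2.9},
    {"x": 33,"y": -61,"z": -36,"az": -5.8},
    {"x": 49,"y": -92,"z": -54,"az": -8.7},
    {"x": 66,"y": -122,"z": -72,"az": -11.6},
    {"x": 82,"y": -153,"z": -90,"az": -14.5},
    {"x": 99,"y": -184,"z": -108,"az": -17.4},
    {"x": 115,"y": -215,"z": -126,"az": -19.9},
    {"x": 115,"y": -215,"z": -131,"az": -19.9}
  ]
}}

```text
validation failed for argument at $.st...
```

Request:
{"method": "move_arm", "body": {
  "hand": -1,
  "steps": [
    {"x": 18.5,"y": -35,"z": 0,"ax": 0,"ay": 0,"az": -6.7},
    {"x": 37,"y": -70,"z": 0,"ax": 0,"ay": 0,"az": -13.4},
    {"x": 55.5,"y": -105,"z": 0,"ax": 0,"ay": 0,"az": -20.1},
    {"x": 74,"y": -140,"z": 0,"ax": 0,"ay": 0,"az": -26.8},
    {"x": 92.5,"y": -175,"z": 0,"ax": 0,"ay": 0,"az": -33.5},
    {"x": 111,"y": -210,"z": 0,"ax": 0,"ay": 0,"az": -40.2},
    {"x": 129.5,"y": -245,"z": 0,"ax": 0,"ay": 0,"az": -46.9},
    {"x": 148,"y": -280,"z": 0,"ax": 0,"ay": 0,"az": -53.6}
  ]
}}

```text
time: 0.77
position: [326.3, 317.2, 231.1]
tool_rot: [1.812, 2.566, -0.0]
contact_force: [0.8, 0.7, 0.7]
finger_gap: 85.6
grasp_force: 0.0
```

Request:
{"method": "move_arm", "body": {
  "steps": [
    {"x": 16,"y": -30,"z": -18,"ax": 0,"ay": 0,"az": -2.9},
    {"x": 33,"y": -61,"z": -36,"ax": 0,"ay": 0,"az": -5.8},
    {"x": 49,"y": -92,"z": -54,"ax": 0,"ay": 0,"az": -8.7},
    {"x": 66,"y": -122,"z": -72,"ax": 0,"ay": 0,"az": -11.6},
    {"x": 82,"y": -153,"z": -90,"ax": 0,"ay": 0,"az": -14.5},
    {"x": 99,"y": -184,"z": -108,"ax": 0,"ay": 0,"az": -17.4},
    {"x": 115,"y": -215,"z": -126,"ax": 0,"ay": 0,"az": -19.6},
    {"x": 115,"y": -215,"z": -131,"ax": 0,"ay": 0,"az": -19.6}
  ]
}}

```text
time: 1.43
position: [442.0, 99.8, 98.2]
tool_rot: [-2.223, -2.22, 0.003]
contact_force: [0.3, -0.8, -0.5]
finger_gap: 85.0
grasp_force: 0.0
```

Run:
```python
from h import *
s=env.sense();print(s["time"],s["position"],s["tool_rot"],s["qpos"])
im=snapshot("side")[140:290,250:400];cv2.imwrite("pics/s2.png",cv2.resize(im,None,fx=4,fy=4,interpolation=cv2.INTER_CUBIC))
```

```text
1.4333 [441.99596179  99.7603373   98.15629535] [-2.22272983 -2.22014298  0.00336008] [ 2.19537682e-01  2.79096469e-01  2.10475824e+00 -1.65806240e-03
  7.59547562e-01  2.21905549e-01]
```

View pics/s2.png

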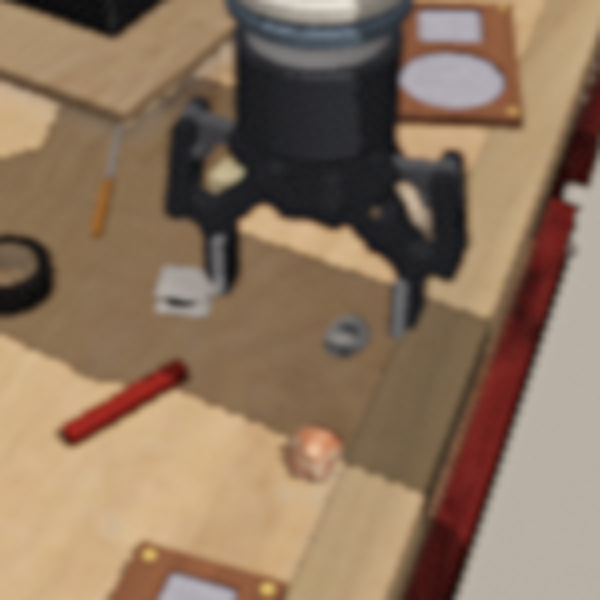

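The gripper is 100 mm above the bench over the small stone, which shows at (313,453) in this crop, with the fingers clear of everything else. Next I descend.

Request:
{"method": "move_arm", "body": {
  "steps": [
    {"x": 0,"y": 0,"z": -25,"ax": 0,"ay": 0,"az": 0},
    {"x": 0,"y": 0,"z": -50,"ax": 0,"ay": 0,"az": 0},
    {"x": 0,"y": 0,"z": -70,"ax": 0,"ay": 0,"az": 0},
    {"x": 0,"y": 0,"z": -85,"ax": 0,"ay": 0,"az": 0},
    {"x": 0,"y": 0,"z": -97,"ax": 0,"ay": 0,"az": 0},
    {"x": 0,"y": 0,"z": -97,"ax": 0,"ay": 0,"az": 0},
    {"x": 0,"y": 0,"z": -97,"ax": 0,"ay": 0,"az": 0},
    {"x": 0,"y": 0,"z": -97,"ax": 0,"ay": 0,"az": 0}
  ]
}}

```text
time: 2.15
position: [441.3, 104.7, 4.0]
tool_rot: [2.215, 2.227, 0.001]
contact_force: [0.6, 0.7, 0.8]
finger_gap: 85.5
grasp_force: 0.0
```

Request:
{"method": "move_arm", "body": {
  "hand": 1,
  "steps": [
    {"x": 0,"y": 0,"z": 0,"ax": 0,"ay": 0,"az": 0},
    {"x": 0,"y": 0,"z": 0,"ax": 0,"ay": 0,"az": 0},
    {"x": 0,"y": 0,"z": 0,"ax": 0,"ay": 0,"az": 0},
    {"x": 0,"y": 0,"z": 0,"ax": 0,"ay": 0,"az": 0},
    {"x": 0,"y": 0,"z": 0,"ax": 0,"ay": 0,"az": 0},
    {"x": 0,"y": 0,"z": 0,"ax": 0,"ay": 0,"az": 0},
    {"x": 0,"y": 0,"z": 0,"ax": 0,"ay": 0,"az": 0},
    {"x": 0,"y": 0,"z": 0,"ax": 0,"ay": 0,"az": 0}
  ]
}}

```text
time: 2.82
position: [440.9, 104.1, 3.9]
tool_rot: [-2.217, -2.226, 0.0]
contact_force: [-3.1, 0.2, 13.2]
finger_gap: 24.8
grasp_force: 58.2
```

Request:
{"method": "move_arm", "body": {
  "steps": [
    {"x": 0,"y": 0,"z": 15,"ax": 0,"ay": 0,"az": 0},
    {"x": 0,"y": 0,"z": 40,"ax": 0,"ay": 0,"az": 0},
    {"x": 0,"y": 15,"z": 65,"ax": 0,"ay": 0,"az": 0},
    {"x": 3,"y": 50,"z": 70,"ax": 0,"ay": 0,"az": 0},
    {"x": 7,"y": 88,"z": 70,"ax": 0,"ay": 0,"az": 0},
    {"x": 11,"y": 126,"z": 70,"ax": 0,"ay": 0,"az": 0},
    {"x": 15,"y": 164,"z": 70,"ax": 0,"ay": 0,"az": 0},
    {"x": 19,"y": 200,"z": 70,"ax": 0,"ay": 0,"az": 0}
  ]
}}

```text
time: 3.48
position: [459.9, 306.1, 73.5]
tool_rot: [2.217, 2.226, 0.001]
contact_force: [0.1, -0.3, -1.0]
finger_gap: 24.8
grasp_force: 59.2
```

Request:
{"method": "move_arm", "body": {
  "steps": [
    {"x": 3,"y": 30,"z": 0,"ax": 0,"ay": 0,"az": 0},
    {"x": 3,"y": 50,"z": 0,"ax": 0,"ay": 0,"az": 0},
    {"x": 3,"y": 50,"z": -20,"ax": 0,"ay": 0,"az": 0},
    {"x": 3,"y": 50,"z": -40,"ax": 0,"ay": 0,"az": 0},
    {"x": 3,"y": 50,"z": -55,"ax": 0,"ay": 0,"az": 0},
    {"x": 3,"y": 50,"z": -55,"ax": 0,"ay": 0,"az": 0},
    {"x": 3,"y": 50,"z": -55,"ax": 0,"ay": 0,"az": 0},
    {"x": 3,"y": 50,"z": -55,"ax": 0,"ay": 0,"az": 0}
  ]
}}

```text
time: 4.15
position: [463.4, 354.3, 18.9]
tool_rot: [2.217, 2.226, 0.001]
contact_force: [-0.1, -0.2, -1.0]
finger_gap: 24.7
grasp_force: 59.2
```

Run:
```python
from h import *
im=snapshot("side")[230:400,200:370];cv2.imwrite("pics/s3.png",cv2.resize(im,None,fx=3.5,fy=3.5,interpolation=cv2.INTER_CUBIC))
```

```text
(no output)
```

View pics/s3.png

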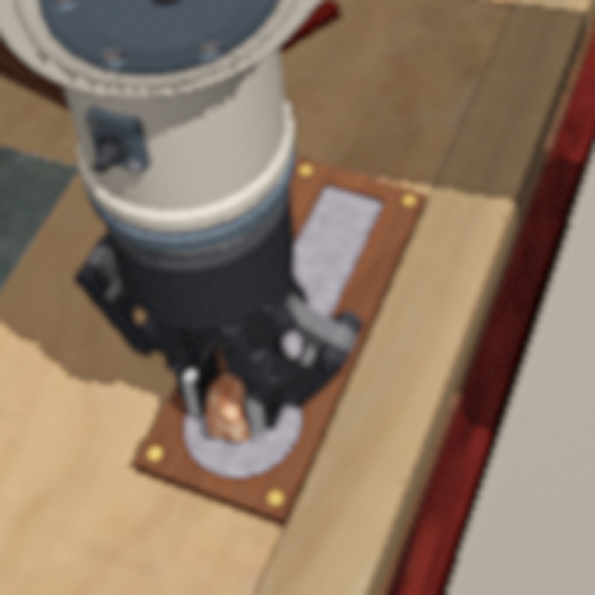

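The stone is held over the round pocket, with its lower tip at (240,435) in the crop. I'll lower it, release and raise.

Request:
{"method": "move_arm", "body": {
  "steps": [
    {"x": 0,"y": 0,"z": -4,"ax": 0,"ay": 0,"az": 0},
    {"x": 0,"y": 0,"z": -8,"ax": 0,"ay": 0,"az": 0},
    {"x": 0,"y": 0,"z": -8,"ax": 0,"ay": 0,"az": 0},
    {"x": 0,"y": 0,"z": -8,"ax": 0,"ay": 0,"az": 0},
    {"x": 0,"y": 0,"z": -8,"ax": 0,"ay": 0,"az": 0},
    {"x": 0,"y": 0,"z": -8,"ax": 0,"ay": 0,"az": 0},
    {"x": 0,"y": 0,"z": -8,"ax": 0,"ay": 0,"az": 0},
    {"x": 0,"y": 0,"z": -8,"ax": 0,"ay": 0,"az": 0}
  ]
}}

```text
time: 4.87
position: [463.0, 354.2, 10.4]
tool_rot: [-2.217, -2.226, -0.0]
contact_force: [0.3, -0.1, -0.8]
finger_gap: 25.0
grasp_force: 59.2
```

Request:
{"method": "move_arm", "body": {
  "hand": -1,
  "steps": [
    {"x": 0,"y": 0,"z": 0,"ax": 0,"ay": 0,"az": 0},
    {"x": 0,"y": 0,"z": 0,"ax": 0,"ay": 0,"az": 0},
    {"x": 0,"y": 0,"z": 0,"ax": 0,"ay": 0,"az": 0},
    {"x": 0,"y": 0,"z": 0,"ax": 0,"ay": 0,"az": 0},
    {"x": 0,"y": 0,"z": 0,"ax": 0,"ay": 0,"az": 0},
    {"x": 0,"y": 0,"z": 15,"ax": 0,"ay": 0,"az": 0},
    {"x": 0,"y": 0,"z": 40,"ax": 0,"ay": 0,"az": 0},
    {"x": 0,"y": 0,"z": 70,"ax": 0,"ay": 0,"az": 0}
  ]
}}

```text
time: 5.53
position: [461.8, 353.2, 79.5]
tool_rot: [-2.216, -2.226, 0.006]
contact_force: [0.8, -0.3, 1.3]
finger_gap: 85.2
grasp_force: 0.0
```

Request:
{"method": "move_arm", "body": {
  "steps": [
    {"x": 12,"y": -34,"z": 5,"ax": 0,"ay": 0,"az": -4.5},
    {"x": 24,"y": -68,"z": 5,"ax": 0,"ay": 0,"az": -9},
    {"x": 36,"y": -102,"z": 5,"ax": 0,"ay": 0,"az": -13.5},
    {"x": 48,"y": -137,"z": 5,"ax": 0,"ay": 0,"az": -18},
    {"x": 61,"y": -172,"z": 5,"ax": 0,"ay": 0,"az": -22.5},
    {"x": 74,"y": -207,"z": 5,"ax": 0,"ay": 0,"az": -27},
    {"x": 89,"y": -243,"z": 0,"ax": 0,"ay": 0,"az": -31},
    {"x": 89,"y": -251,"z": -15,"ax": 0,"ay": 0,"az": -31}
  ]
}}

```text
time: 6.2
position: [556.0, 99.1, 67.1]
tool_rot: [2.734, 1.542, 0.008]
contact_force: [0.8, 0.2, 0.1]
finger_gap: 85.2
grasp_force: 0.0
```

Request:
{"method": "move_arm", "body": {
  "steps": [
    {"x": 0,"y": 0,"z": -20,"ax": 0,"ay": 0,"az": 0},
    {"x": 0,"y": 0,"z": -40,"ax": 0,"ay": 0,"az": 0},
    {"x": 0,"y": 0,"z": -50,"ax": 0,"ay": 0,"az": 0},
    {"x": 0,"y": 0,"z": -60,"ax": 0,"ay": 0,"az": 0},
    {"x": 0,"y": 0,"z": -60,"ax": 0,"ay": 0,"az": 0},
    {"x": 0,"y": 0,"z": -60,"ax": 0,"ay": 0,"az": 0},
    {"x": 0,"y": 0,"z": -60,"ax": 0,"ay": 0,"az": 0},
    {"x": 0,"y": 0,"z": -60,"ax": 0,"ay": 0,"az": 0}
  ]
}}

```text
time: 6.87
position: [552.7, 103.5, 6.2]
tool_rot: [2.73, 1.553, 0.002]
contact_force: [-0.8, 0.6, 1.1]
finger_gap: 85.4
grasp_force: 0.0
```

Run:
```python
from h import *
s=env.sense();print(s["time"],s["position"],s["tool_rot"],s["qpos"])
im=snapshot("side");cv2.imwrite("pics/s4.png",cv2.resize(im[150:400,220:380],None,fx=2.4,fy=2.4,interpolation=cv2.INTER_CUBIC))
```

```text
6.8667 [552.693932   103.46764358   6.2173461 ] [2.73014010e+00 1.55329854e+00 2.27552053e-03] [ 1.82399095e-01  5.63293454e-01  1.91461849e+00 -7.40435198e-06
  6.62145036e-01  7.18658059e-01]
```

View pics/s4.png

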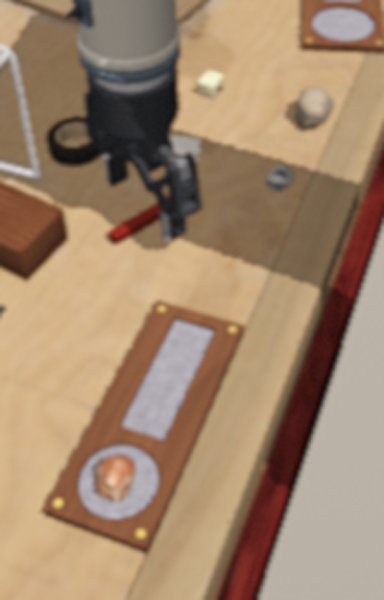

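The small stone lies well inside the round pocket: stone at (115,477), pocket centre at (119,482). The fingers straddle the wax stick, so I'll close them.

Request:
{"method": "move_arm", "body": {
  "hand": 1,
  "steps": [
    {"x": 0,"y": 0,"z": -1,"ax": 0,"ay": 0,"az": 0},
    {"x": 0,"y": 0,"z": -1,"ax": 0,"ay": 0,"az": 0},
    {"x": 0,"y": 0,"z": -1,"ax": 0,"ay": 0,"az": 0},
    {"x": 0,"y": 0,"z": -1,"ax": 0,"ay": 0,"az": 0},
    {"x": 0,"y": 0,"z": -1,"ax": 0,"ay": 0,"az": 0},
    {"x": 0,"y": 0,"z": -1,"ax": 0,"ay": 0,"az": 0},
    {"x": 0,"y": 0,"z": -1,"ax": 0,"ay": 0,"az": 0},
    {"x": 0,"y": 0,"z": -1,"ax": 0,"ay": 0,"az": 0}
  ]
}}

```text
time: 7.58
position: [552.2, 103.1, 4.5]
tool_rot: [2.731, 1.553, 0.0]
contact_force: [-1.2, -0.5, 4.6]
finger_gap: 11.0
grasp_force: 60.2
```

Request:
{"method": "move_arm", "body": {
  "steps": [
    {"x": 0,"y": 0,"z": 15,"ax": 0,"ay": 0,"az": 0},
    {"x": 0,"y": 0,"z": 40,"ax": 0,"ay": 0,"az": 0},
    {"x": -15,"y": 26,"z": 50,"ax": 0,"ay": 0,"az": 6},
    {"x": -30,"y": 52,"z": 50,"ax": 0,"ay": 0,"az": 12},
    {"x": -45,"y": 78,"z": 50,"ax": 0,"ay": 0,"az": 18},
    {"x": -60,"y": 104,"z": 50,"ax": 0,"ay": 0,"az": 24},
    {"x": -75,"y": 130,"z": 50,"ax": 0,"ay": 0,"az": 29},
    {"x": -89,"y": 155,"z": 50,"ax": 0,"ay": 0,"az": 31}
  ]
}}

```text
time: 8.25
position: [462.0, 259.2, 54.3]
tool_rot: [-2.211, -2.232, 0.0]
contact_force: [0.5, -0.7, -0.5]
finger_gap: 11.1
grasp_force: 59.8
```

Request:
{"method": "move_arm", "body": {
  "steps": [
    {"x": 0,"y": 0,"z": 0,"ax": 0,"ay": 0,"az": 0},
    {"x": 0,"y": 0,"z": -15,"ax": 0,"ay": 0,"az": 0},
    {"x": 0,"y": 0,"z": -30,"ax": 0,"ay": 0,"az": 0},
    {"x": 0,"y": 0,"z": -30,"ax": 0,"ay": 0,"az": 0},
    {"x": 0,"y": 0,"z": -30,"ax": 0,"ay": 0,"az": 0},
    {"x": 0,"y": 0,"z": -30,"ax": 0,"ay": 0,"az": 0},
    {"x": 0,"y": 0,"z": -30,"ax": 0,"ay": 0,"az": 0},
    {"x": 0,"y": 0,"z": -30,"ax": 0,"ay": 0,"az": 0}
  ]
}}

```text
time: 8.92
position: [463.6, 258.2, 25.0]
tool_rot: [2.217, 2.226, 0.002]
contact_force: [0.4, 0.9, 0.7]
finger_gap: 10.8
grasp_force: 59.8
```

Run:
```python
from h import *
im=snapshot("side");cv2.imwrite("pics/s5.png",cv2.resize(im[230:390,210:350],None,fx=3.7,fy=3.7,interpolation=cv2.INTER_CUBIC))
```

```text
(no output)
```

View pics/s5.png

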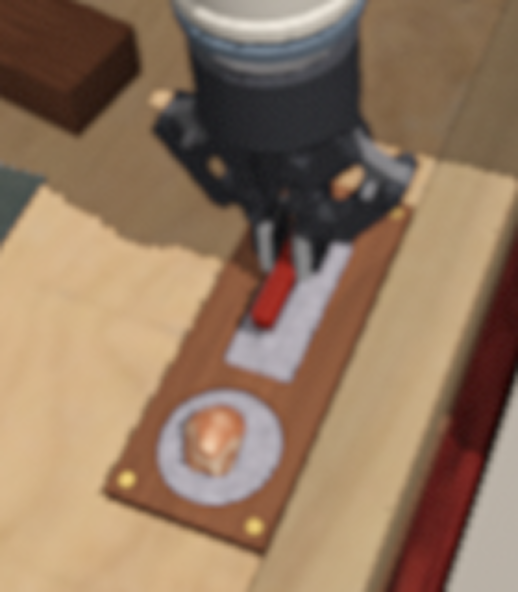

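The stick is aligned with the long pocket, its near end at (265,318). I'll lower it and release.

Request:
{"method": "move_arm", "body": {
  "steps": [
    {"x": 0,"y": 0,"z": -6,"ax": 0,"ay": 0,"az": 0},
    {"x": 0,"y": 0,"z": -10,"ax": 0,"ay": 0,"az": 0},
    {"x": 0,"y": 0,"z": -13.5,"ax": 0,"ay": 0,"az": 0},
    {"x": 0,"y": 0,"z": -13.5,"ax": 0,"ay": 0,"az": 0},
    {"x": 0,"y": 0,"z": -13.5,"ax": 0,"ay": 0,"az": 0},
    {"x": 0,"y": 0,"z": -13.5,"ax": 0,"ay": 0,"az": 0},
    {"x": 0,"y": 0,"z": -13.5,"ax": 0,"ay": 0,"az": 0},
    {"x": 0,"y": 0,"z": -13.5,"ax": 0,"ay": 0,"az": 0}
  ]
}}

```text
time: 9.63
position: [462.9, 258.1, 10.6]
tool_rot: [-2.216, -2.226, 0.0]
contact_force: [-0.2, 0.4, -0.4]
finger_gap: 11.0
grasp_force: 59.8
```

Request:
{"method": "move_arm", "body": {
  "hand": -1,
  "steps": [
    {"x": 0,"y": 0,"z": 0,"ax": 0,"ay": 0,"az": 0},
    {"x": 0,"y": 0,"z": 0,"ax": 0,"ay": 0,"az": 0},
    {"x": 0,"y": 0,"z": 0,"ax": 0,"ay": 0,"az": 0},
    {"x": 0,"y": 0,"z": 0,"ax": 0,"ay": 0,"az": 0},
    {"x": 0,"y": 0,"z": 0,"ax": 0,"ay": 0,"az": 0},
    {"x": 0,"y": 0,"z": 15,"ax": 0,"ay": 0,"az": 0},
    {"x": 0,"y": 0,"z": 40,"ax": 0,"ay": 0,"az": 0},
    {"x": 0,"y": 0,"z": 70,"ax": 0,"ay": 0,"az": 0}
  ]
}}

```text
time: 10.3
position: [461.8, 257.4, 80.2]
tool_rot: [-2.216, -2.226, 0.005]
contact_force: [0.0, 1.0, -0.2]
finger_gap: 85.2
grasp_force: 0.0
```

Request:
{"method": "move_arm", "body": {
  "steps": [
    {"x": -1,"y": -40,"z": 5,"ax": 0,"ay": 0,"az": 1},
    {"x": -3,"y": -80,"z": 5,"ax": 0,"ay": 0,"az": 2},
    {"x": -4,"y": -120,"z": 5,"ax": 0,"ay": 0,"az": 3},
    {"x": -6,"y": -160,"z": 5,"ax": 0,"ay": 0,"az": 4},
    {"x": -8,"y": -200,"z": 5,"ax": 0,"ay": 0,"az": 5},
    {"x": -10,"y": -240,"z": 5,"ax": 0,"ay": 0,"az": 6},
    {"x": -12,"y": -280,"z": 5,"ax": 0,"ay": 0,"az": 7},
    {"x": -13,"y": -318,"z": 5,"ax": 0,"ay": 0,"az": 8}
  ]
}}

```text
time: 10.97
position: [449.4, -61.8, 86.0]
tool_rot: [2.055, 2.376, 0.0]
contact_force: [0.1, 0.4, -0.3]
finger_gap: 85.6
grasp_force: 0.0
```

Request:
{"method": "move_arm", "body": {
  "steps": [
    {"x": -1,"y": -30,"z": 0,"ax": 0,"ay": 0,"az": 0},
    {"x": -1,"y": -40,"z": -10,"ax": 0,"ay": 0,"az": 0},
    {"x": -1,"y": -40,"z": -20,"ax": 0,"ay": 0,"az": 0},
    {"x": -1,"y": -40,"z": -20,"ax": 0,"ay": 0,"az": 0},
    {"x": -1,"y": -40,"z": -45,"ax": 0,"ay": 0,"az": 0},
    {"x": -1,"y": -40,"z": -65,"ax": 0,"ay": 0,"az": 0},
    {"x": -1,"y": -40,"z": -84,"ax": 0,"ay": 0,"az": 0},
    {"x": -1,"y": -40,"z": -84,"ax": 0,"ay": 0,"az": 0}
  ]
}}

```text
time: 11.63
position: [446.8, -97.8, -1.0]
tool_rot: [-2.051, -2.374, 0.004]
contact_force: [-1.0, -0.1, -0.8]
finger_gap: 85.3
grasp_force: 0.0
```

Run:
```python
from h import *
im=snapshot("side");a=cv2.resize(im[260:390,220:350],None,fx=3,fy=3,interpolation=cv2.INTER_CUBIC);b=cv2.resize(im[130:260,270:400],None,fx=3,fy=3,interpolation=cv2.INTER_CUBIC)
cv2.imwrite("pics/s6.png",np.hstack([a,b]))
```

```text
(no output)
```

View pics/s6.png

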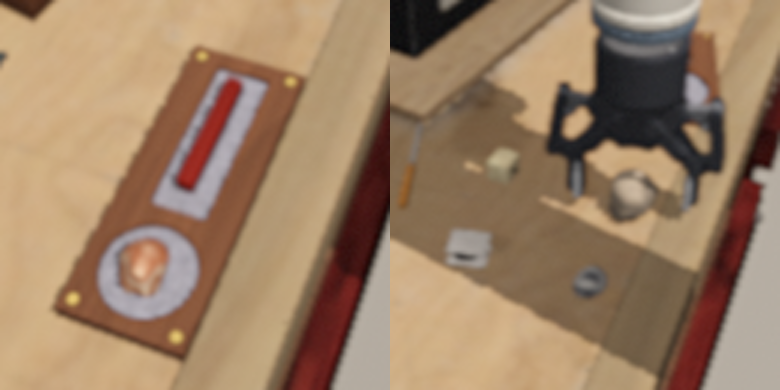

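Run:
```python
from h import *
g=lambda p:[220+(p[0]+.5)/3-.5,260+(p[1]+.5)/3-.5]
print(ray("side",[g(p) for p in [(233,82),(187,183)]],19).round(1))
print(ray("side",[g(p) for p in [(218,70),(270,88),(152,204),(207,220)]],10).round(1), ray("side",[g((149,272))],10),ray("side",[g((144,266))],17))
```

```text
[[462.6 220.   19. ]
 [460.  299.1  19. ]]
[[478.8 208.1  10. ]
 [440.7 209.9  10. ]
 [476.9 314.7  10. ]
 [441.4 313.   10. ]] [[459.50786032 355.02696327  10.        ]] [[461.55726275 355.86062022  17.        ]]
```

Request:
{"method": "move_arm", "body": {
  "hand": 1,
  "steps": [
    {"x": 0,"y": 0,"z": 1,"ax": 0,"ay": 0,"az": 0},
    {"x": 0,"y": 0,"z": 1,"ax": 0,"ay": 0,"az": 0},
    {"x": 0,"y": 0,"z": 1,"ax": 0,"ay": 0,"az": 0},
    {"x": 0,"y": 0,"z": 1,"ax": 0,"ay": 0,"az": 0},
    {"x": 0,"y": 0,"z": 1,"ax": 0,"ay": 0,"az": 0},
    {"x": 0,"y": 0,"z": 1,"ax": 0,"ay": 0,"az": 0},
    {"x": 0,"y": 0,"z": 1,"ax": 0,"ay": 0,"az": 0},
    {"x": 0,"y": 0,"z": 1,"ax": 0,"ay": 0,"az": 0}
  ]
}}

```text
time: 12.35
position: [449.8, -99.9, 4.0]
tool_rot: [2.055, 2.374, 0.002]
contact_force: [-1.1, 2.7, 10.7]
finger_gap: 35.8
grasp_force: 58.6
```

Request:
{"method": "move_arm", "body": {
  "steps": [
    {"x": 0,"y": 0,"z": 15,"ax": 0,"ay": 0,"az": 0},
    {"x": 0,"y": 0,"z": 40,"ax": 0,"ay": 0,"az": 0},
    {"x": 1,"y": -20,"z": 60,"ax": 0,"ay": 0,"az": 2},
    {"x": 3,"y": -55,"z": 60,"ax": 0,"ay": 0,"az": 4},
    {"x": 6,"y": -90,"z": 60,"ax": 0,"ay": 0,"az": 6},
    {"x": 9,"y": -125,"z": 60,"ax": 0,"ay": 0,"az": 8},
    {"x": 12,"y": -155,"z": 60,"ax": 0,"ay": 0,"az": 8},
    {"x": 13,"y": -179,"z": 60,"ax": 0,"ay": 0,"az": 8}
  ]
}}

```text
time: 13.02
position: [462.4, -281.5, 63.5]
tool_rot: [1.885, 2.511, 0.0]
contact_force: [0.8, -0.0, -2.2]
finger_gap: 35.9
grasp_force: 61.5
```

Request:
{"method": "move_arm", "body": {
  "steps": [
    {"x": 0,"y": 0,"z": -15,"ax": 0,"ay": 0,"az": 0},
    {"x": 0,"y": 0,"z": -30,"ax": 0,"ay": 0,"az": 0},
    {"x": 0,"y": 0,"z": -42,"ax": 0,"ay": 0,"az": 0},
    {"x": 0,"y": 0,"z": -48,"ax": 0,"ay": 0,"az": 0},
    {"x": 0,"y": 0,"z": -53,"ax": 0,"ay": 0,"az": 0},
    {"x": 0,"y": 0,"z": -53,"ax": 0,"ay": 0,"az": 0},
    {"x": 0,"y": 0,"z": -53,"ax": 0,"ay": 0,"az": 0},
    {"x": 0,"y": 0,"z": -53,"ax": 0,"ay": 0,"az": 0}
  ]
}}

```text
time: 13.68
position: [462.3, -278.7, 10.1]
tool_rot: [1.884, 2.513, 0.0]
contact_force: [0.8, 0.5, -2.3]
finger_gap: 35.9
grasp_force: 59.9
```

Run:
```python
from h import *
im=snapshot("side");cv2.imwrite("pics/s7.png",cv2.resize(im[90:190,300:420],None,fx=5,fy=5,interpolation=cv2.INTER_CUBIC))
```

```text
(no output)
```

View pics/s7.png

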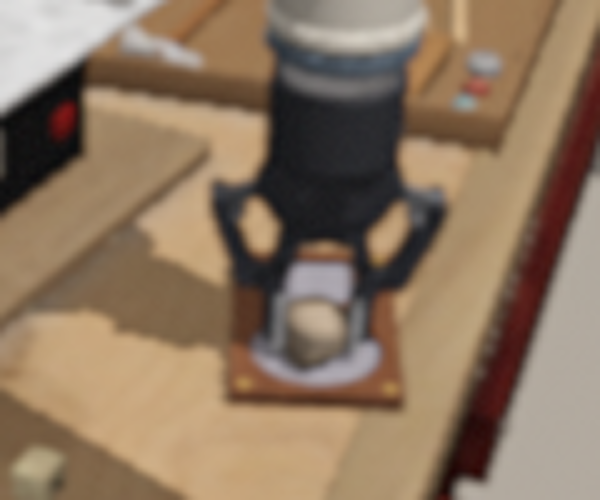

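The big stone sits over the round pocket at (315,335), just above the felt. I'll release it.

Request:
{"method": "move_arm", "body": {
  "hand": -1,
  "steps": [
    {"x": 0,"y": 0,"z": 0,"ax": 0,"ay": 0,"az": 0},
    {"x": 0,"y": 0,"z": 0,"ax": 0,"ay": 0,"az": 0},
    {"x": 0,"y": 0,"z": 0,"ax": 0,"ay": 0,"az": 0},
    {"x": 0,"y": 0,"z": 0,"ax": 0,"ay": 0,"az": 0},
    {"x": 0,"y": 0,"z": 0,"ax": 0,"ay": 0,"az": 0},
    {"x": 0,"y": 0,"z": 15,"ax": 0,"ay": 0,"az": 0},
    {"x": 0,"y": 0,"z": 40,"ax": 0,"ay": 0,"az": 0},
    {"x": 0,"y": 0,"z": 75,"ax": 0,"ay": 0,"az": 0}
  ]
}}

```text
time: 14.4
position: [460.3, -277.9, 83.6]
tool_rot: [-1.882, -2.509, 0.001]
contact_force: [-0.6, -0.6, -0.2]
finger_gap: 85.5
grasp_force: 0.0
```

Request:
{"method": "move_arm", "body": {
  "steps": [
    {"x": 15,"y": 24,"z": 5,"ax": 0,"ay": 0,"az": -3},
    {"x": 33,"y": 53,"z": 5,"ax": 0,"ay": 0,"az": -6},
    {"x": 51,"y": 82,"z": 5,"ax": 0,"ay": 0,"az": -10},
    {"x": 69,"y": 112,"z": 5,"ax": 0,"ay": 0,"az": -14},
    {"x": 87,"y": 142,"z": 5,"ax": 0,"ay": 0,"az": -16},
    {"x": 105,"y": 171,"z": 0,"ax": 0,"ay": 0,"az": -18},
    {"x": 105,"y": 173,"z": -15,"ax": 0,"ay": 0,"az": -18},
    {"x": 105,"y": 173,"z": -30,"ax": 0,"ay": 0,"az": -18}
  ]
}}

```text
time: 15.07
position: [568.7, -103.9, 55.0]
tool_rot: [2.251, 2.189, 0.002]
contact_force: [0.4, 1.0, 0.2]
finger_gap: 85.5
grasp_force: 0.0
```

Request:
{"method": "move_arm", "body": {
  "steps": [
    {"x": 0,"y": 0,"z": -15,"ax": 0,"ay": 0,"az": 0},
    {"x": 0,"y": 0,"z": -30,"ax": 0,"ay": 0,"az": 0},
    {"x": 0,"y": 0,"z": -42,"ax": 0,"ay": 0,"az": 0},
    {"x": 0,"y": 0,"z": -50,"ax": 0,"ay": 0,"az": 0},
    {"x": 0,"y": 0,"z": -50,"ax": 0,"ay": 0,"az": 0},
    {"x": 0,"y": 0,"z": -50,"ax": 0,"ay": 0,"az": 0},
    {"x": 0,"y": 0,"z": -50,"ax": 0,"ay": 0,"az": 0},
    {"x": 0,"y": 0,"z": -50,"ax": 0,"ay": 0,"az": 0}
  ]
}}

```text
time: 15.73
position: [567.6, -106.1, 5.6]
tool_rot: [2.254, 2.186, 0.001]
contact_force: [-0.8, -0.3, 0.0]
finger_gap: 85.4
grasp_force: 0.0
```

Run:
```python
from h import *
im=snapshot("side");cv2.imwrite("pics/s8.png",cv2.resize(im[110:230,270:400],None,fx=4.5,fy=4.5,interpolation=cv2.INTER_CUBIC))
```

```text
(no output)
```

View pics/s8.png

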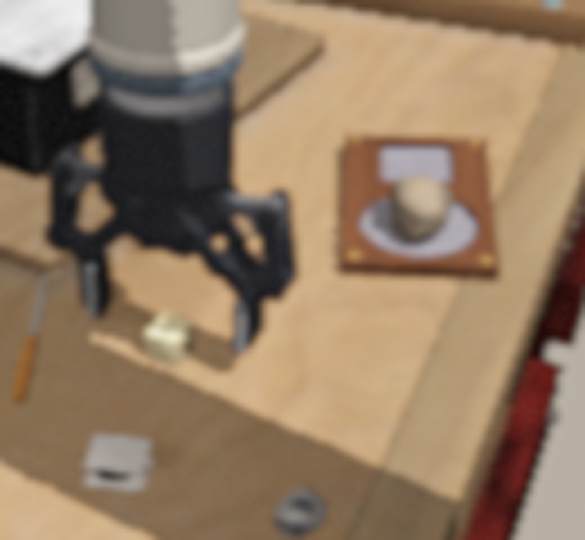

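The big stone stands in the round pocket at (420,210), and the brass block at (167,335) is between the fingers. I'll close.

Request:
{"method": "move_arm", "body": {
  "hand": 1,
  "steps": [
    {"x": 0,"y": 0,"z": 0,"ax": 0,"ay": 0,"az": 0},
    {"x": 0,"y": 0,"z": 0,"ax": 0,"ay": 0,"az": 0},
    {"x": 0,"y": 0,"z": 0,"ax": 0,"ay": 0,"az": 0},
    {"x": 0,"y": 0,"z": 0,"ax": 0,"ay": 0,"az": 0},
    {"x": 0,"y": 0,"z": 0,"ax": 0,"ay": 0,"az": 0},
    {"x": 0,"y": 0,"z": 0,"ax": 0,"ay": 0,"az": 0},
    {"x": 0,"y": 0,"z": 0,"ax": 0,"ay": 0,"az": 0},
    {"x": 0,"y": 0,"z": 0,"ax": 0,"ay": 0,"az": 0}
  ]
}}

```text
time: 16.45
position: [567.2, -105.9, 5.0]
tool_rot: [2.255, 2.187, 0.0]
contact_force: [-0.3, 0.2, 5.1]
finger_gap: 18.5
grasp_force: 59.1
```

Request:
{"method": "move_arm", "body": {
  "steps": [
    {"x": 0,"y": 0,"z": 15,"ax": 0,"ay": 0,"az": 0},
    {"x": 0,"y": 0,"z": 45,"ax": 0,"ay": 0,"az": 0},
    {"x": -5,"y": -15,"z": 75,"ax": 0,"ay": 0,"az": 3},
    {"x": -17,"y": -51,"z": 75,"ax": 0,"ay": 0,"az": 6},
    {"x": -29,"y": -88,"z": 75,"ax": 0,"ay": 0,"az": 10},
    {"x": -41,"y": -125,"z": 75,"ax": 0,"ay": 0,"az": 14},
    {"x": -53,"y": -162,"z": 75,"ax": 0,"ay": 0,"az": 17},
    {"x": -65,"y": -199,"z": 75,"ax": 0,"ay": 0,"az": 18}
  ]
}}

```text
time: 17.12
position: [501.0, -306.3, 79.6]
tool_rot: [-1.881, -2.516, 0.0]
contact_force: [0.4, -0.1, -1.0]
finger_gap: 18.4
grasp_force: 58.7
```

Request:
{"method": "move_arm", "body": {
  "steps": [
    {"x": -10,"y": -28,"z": 0,"ax": 0,"ay": 0,"az": 0},
    {"x": -17,"y": -47,"z": -5,"ax": 0,"ay": 0,"az": 0},
    {"x": -17,"y": -47,"z": -25,"ax": 0,"ay": 0,"az": 0},
    {"x": -17,"y": -47,"z": -45,"ax": 0,"ay": 0,"az": 0},
    {"x": -17,"y": -47,"z": -55,"ax": 0,"ay": 0,"az": 0},
    {"x": -17,"y": -47,"z": -55,"ax": 0,"ay": 0,"az": 0},
    {"x": -17,"y": -47,"z": -55,"ax": 0,"ay": 0,"az": 0},
    {"x": -17,"y": -47,"z": -55,"ax": 0,"ay": 0,"az": 0}
  ]
}}

```text
time: 17.78
position: [485.6, -351.9, 25.5]
tool_rot: [1.884, 2.513, 0.0]
contact_force: [-0.3, 0.1, -0.5]
finger_gap: 18.6
grasp_force: 58.7
```

Request:
{"method": "move_arm", "body": {
  "steps": [
    {"x": 0,"y": 0,"z": -6,"ax": 0,"ay": 0,"az": 0},
    {"x": 0,"y": 0,"z": -10,"ax": 0,"ay": 0,"az": 0},
    {"x": 0,"y": 0,"z": -13,"ax": 0,"ay": 0,"az": 0},
    {"x": 0,"y": 0,"z": -13,"ax": 0,"ay": 0,"az": 0},
    {"x": 0,"y": 0,"z": -13,"ax": 0,"ay": 0,"az": 0},
    {"x": 0,"y": 0,"z": -13,"ax": 0,"ay": 0,"az": 0},
    {"x": 0,"y": 0,"z": -13,"ax": 0,"ay": 0,"az": 0},
    {"x": 0,"y": 0,"z": -13,"ax": 0,"ay": 0,"az": 0}
  ]
}}

```text
time: 18.45
position: [485.1, -352.0, 11.9]
tool_rot: [1.885, 2.513, -0.0]
contact_force: [-0.4, 0.1, -1.6]
finger_gap: 18.8
grasp_force: 58.7
```

Request:
{"method": "move_arm", "body": {
  "hand": -1,
  "steps": [
    {"x": 0,"y": 0,"z": 0,"ax": 0,"ay": 0,"az": 0},
    {"x": 0,"y": 0,"z": 0,"ax": 0,"ay": 0,"az": 0},
    {"x": 0,"y": 0,"z": 0,"ax": 0,"ay": 0,"az": 0},
    {"x": 0,"y": 0,"z": 0,"ax": 0,"ay": 0,"az": 0},
    {"x": 0,"y": 0,"z": 0,"ax": 0,"ay": 0,"az": 0},
    {"x": 0,"y": 0,"z": 15,"ax": 0,"ay": 0,"az": 0},
    {"x": 0,"y": 0,"z": 45,"ax": 0,"ay": 0,"az": 0},
    {"x": 0,"y": 0,"z": 80,"ax": 0,"ay": 0,"az": 0}
  ]
}}

```text
time: 19.12
position: [483.6, -350.9, 90.8]
tool_rot: [-1.882, -2.51, 0.0]
contact_force: [-0.1, -0.6, 0.6]
finger_gap: 85.1
grasp_force: 0.0
```

Request:
{"method": "move_arm", "body": {
  "steps": [
    {"x": 0,"y": 35,"z": 15,"ax": 0,"ay": 0,"az": 0},
    {"x": 0,"y": 75,"z": 25,"ax": 0,"ay": 0,"az": 0},
    {"x": 0,"y": 115,"z": 30,"ax": 0,"ay": 0,"az": 0},
    {"x": 0,"y": 155,"z": 35,"ax": 0,"ay": 0,"az": 0},
    {"x": 0,"y": 195,"z": 40,"ax": 0,"ay": 0,"az": 0},
    {"x": 0,"y": 235,"z": 45,"ax": 0,"ay": 0,"az": 0},
    {"x": 0,"y": 275,"z": 50,"ax": 0,"ay": 0,"az": 0},
    {"x": 0,"y": 310,"z": 50,"ax": 0,"ay": 0,"az": 0}
  ]
}}

```text
time: 19.78
position: [485.1, -39.8, 142.8]
tool_rot: [1.884, 2.512, 0.002]
contact_force: [1.5, 0.2, 0.2]
finger_gap: 85.3
grasp_force: 0.0
```

Run:
```python
from h import *
im=snapshot("side");t=snapshot("top");r=lambda a,f:cv2.resize(a,None,fx=f,fy=f,interpolation=cv2.INTER_CUBIC)
A=r(t[190:250,395:465],5.5)
B=r(t[190:250,175:265],4)
C=r(im[125:185,330:400],5.5);
v=np.zeros((580,780,3),np.uint8);v[:330,:385]=A;v[:330,390:775]=C;v[335:575,:360]=B
cv2.imwrite("pics/s9.png",v)
```

```text
(no output)
```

View pics/s9.png

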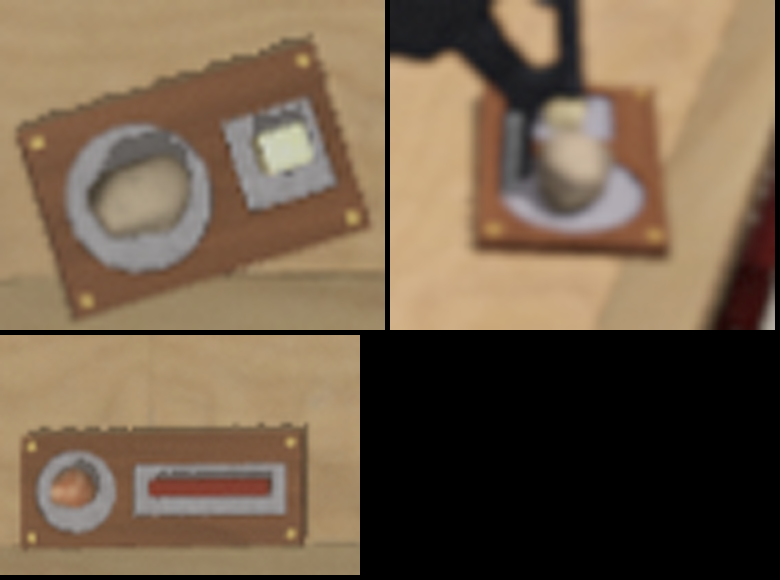

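All four parts lie in their pockets. The big stone is at (140,195) in its round pocket and the brass at (285,148) in the square one, both in the saw board crop. The small stone and wax are centred in the dopping board. I'll hand in.

```bash
python3 -c "
from h import *
print(job.job_done())"
```

```text
the job is handed in; nothing more can be done
None
```

Both kits are made up and the job was handed in at about 20 s. The last pictures showed all four parts lying in their pockets, but no verdict came back; the polished stone and loupe were never touched.

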